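# Jam jars onto their breakfast coasters

### The arm

A 7-joint arm with a two-finger parallel gripper is mounted at the origin on the work surface. World frame = base frame: x ahead of the robot, y to its left, z up, the work surface at z = 0. Lengths are in m, angles in degrees, forces in N, time in s.
With the tool pointing down it reaches from about 0.425 to 0.875 m from the base axis. Payload 4.7 kg.
Tool frame: the origin (TCP) lies between the finger pads; the fingertips stand 8 mm ahead of it and the grasp point (between the pads) lies 11 mm behind it (env.tip_extent is the distance from the TCP to the fingertips, in m); z points along the fingers, y is the line along which they close (so a half turn about z gives the same grasp; the last joint's range is limited). The gripper opens to 87 mm and grips with 3 to 60 N. Pads are 19 mm wide; open, the fingers measure 117 mm over their backs; the gripper's body (75 mm by 190 mm) begins 51 mm behind the grasp point.
Start: joints at [66.813, 18.392, -4.016, 83.108, 1.295, 78.541, -3.26], TCP at [0.264, -0.594, 0.231] pointing down, gripper open.
Joint ranges: [-163.93, 163.93], [-17.29, 119.83], [-79.2, 71.16], [3.27, 140.29], [-89.18, 269.18], [5.43, 117.66], [-154.24, 154.24]. Speed limits (degrees/s): [147.25, 147.25, 180, 180, 180, 180, 180].

### API

Orientations are given as [roll, pitch, yaw] about the fixed x, y, z axes, in that order (R = Rz(yaw) Ry(pitch) Rx(roll)).
In Python, from cell import sensors, vision, workorder, env gives the robot as it stands.
- The arm moves only by the tool drive_tool, never from a script. Its argument "moves" is a list of rows, each an object of numbers: "x", "y", "z": the shift along the tool's x, y, z in mm; "rx", "ry", "rz": the turn, a rotation vector about the tool's x, y, z in rad; "fingers": the closure, from -1 (fully open) to 1 (shut). In form: [{"x": .., "y": .., "z": .., "rx": .., "ry": .., "rz": .., "fingers": ..}, ...]. A call has 1 to 20 rows; each row is the pose to reach, as a shift and turn from the pose commanded when the call began, along the tool's axes at that moment; what a row does not reach only later rows make up. A row lasts 1/8 s, in which the tool goes at most 62.5 mm and 10.7 degrees, less where a joint would pass 70% of its speed; a pose out of reach is approached as far as the arm can. A call with a gripper value outside its range is refused whole. The fingers move at their own pace and stop on an object; "force" is the grip in N (left out, the last holds). Time passes only in rows, so rows that repeat a pose let the fingers close. It gives the time, the measured TCP pose, the force, the opening and the grip force at its end, in the units of the state.
- sensors.get_obs(): the state, without advancing time (a new reading comes with each control period).
- vision.read_camera(name): name is "scene" or "top" or "wrist"; returns a dict with "image" (420x560x3 uint8, red, green, blue), "fx", "fy", "cx", "cy" (pixels), "k1" (the pictures are not rectified: a ray, as slopes to the right and down, at radius r is drawn at 1 + k1 r^2 times it, then the intrinsics apply), "R" (3x3) and "t" (3): a world point X has camera coordinates R X + t. Camera axes: x right, y down, z forward; pixel columns grow to the right and rows downward; lengths in m; the calibration is good to about 2 mm. A picture is of the moment at which its call begins. There is no depth.
- workorder.sign_off(): hands the job in; it is judged then, once.
The state is a dict: "time_s": time; "qpos": joint angles; "joint_velocities": joint speeds; "effort": joint torques, N m; "tool_pos": TCP position; "tool_rot": TCP orientation; "force": force on the tool from outside, world axes, zero at the start; "wrist_torque": the same for the moment, N m; "grip_width": finger opening in m; "grasp_force": force on a finger pad.
Only numpy, scipy, OpenCV 4.12 (cv2) and the standard library are available. Lean on these libraries where they do the work, as an engineer would, in place of code of your own. Each camera call takes 0.05 s, during which the arm holds its last target. There are 200 camera calls.

### The job

Lay out the jam on the breakfast table: stand each of the four jam jars upright on the white coaster whose dots have the colour of the jar's lid, centred so that it sits inside the ring of dots. Set the jars down rather than dropping them and tip nothing over; leave the coasters, the egg cup and the mug where they are.

Things in the scene. Friction and masses are not known exactly. Their poses are not given: they have to be found in the camera images.
- jar_red: loose closed jam jar with a bright red lid: dark red cylinder 54 mm in diameter and 53 mm high with a pale paper label band, topped by the flat lid, 50 mm in diameter and 15 mm high (68 mm overall); 0.17 to 0.34 kg. Origin at the centre of its underside, z up; stands upright on the table at the start.
- jar_yellow: loose closed jam jar with a yellow lid: orange cylinder 54 mm in diameter and 53 mm high with a pale paper label band, topped by the flat lid, 50 mm in diameter and 15 mm high (68 mm overall); 0.17 to 0.34 kg. Origin at the centre of its underside, z up; stands upright on the table at the start.
- jar_purple: loose closed jam jar with a dark purple lid: blackish purple cylinder 54 mm in diameter and 53 mm high with a pale paper label band, topped by the flat lid, 50 mm in diameter and 15 mm high (68 mm overall); 0.17 to 0.34 kg. Origin at the centre of its underside, z up; stands upright on the table at the start.
- jar_teal: loose closed jam jar with a teal (blue-green) lid: dull green cylinder 54 mm in diameter and 53 mm high with a pale paper label band, topped by the flat lid, 50 mm in diameter and 15 mm high (68 mm overall); 0.17 to 0.34 kg. Origin at the centre of its underside, z up; stands upright on the table at the start.
- coaster_red: loose flat round white ceramic coaster, 120 mm in diameter, 8 mm thick, 0.3 kg, with a ring of six bright red dots (14 mm wide, ring radius 50 mm) near its edge and one larger dot of the same colour (28 mm) in the middle; the ring's inner edge is 43 mm from the centre. Origin at the centre of its underside, which lies on the table; its flat top is at z = 8 mm.
- coaster_yellow: loose flat round white ceramic coaster, 120 mm in diameter, 8 mm thick, 0.3 kg, with a ring of six yellow dots (14 mm wide, ring radius 50 mm) near its edge and one larger dot of the same colour (28 mm) in the middle; the ring's inner edge is 43 mm from the centre. Origin at the centre of its underside, which lies on the table; its flat top is at z = 8 mm.
- coaster_purple: loose flat round white ceramic coaster, 120 mm in diameter, 8 mm thick, 0.3 kg, with a ring of six dark purple dots (14 mm wide, ring radius 50 mm) near its edge and one larger dot of the same colour (28 mm) in the middle; the ring's inner edge is 43 mm from the centre. Origin at the centre of its underside, which lies on the table; its flat top is at z = 8 mm.
- coaster_teal: loose flat round white ceramic coaster, 120 mm in diameter, 8 mm thick, 0.3 kg, with a ring of six teal (blue-green) dots (14 mm wide, ring radius 50 mm) near its edge and one larger dot of the same colour (28 mm) in the middle; the ring's inner edge is 43 mm from the centre. Origin at the centre of its underside, which lies on the table; its flat top is at z = 8 mm.
- egg_cup: bystander: loose grey-blue egg cup with a brown egg in it, 44 mm in diameter, 70 mm high in all, standing amid the jars and coasters. Origin at the centre of its underside.
- mug: bystander: loose grey-blue mug, 80 mm in diameter, 90 mm high, its handle towards its own +y, standing at the left of the work. Origin at the centre of its underside. (Also on the table, beyond x = 0.73 m and never in the way: a white plate with mixed coloured dots and a knife on it, and a butter dish, both under 80 mm high.)
Things that resemble listed ones, but are neither listed nor needed, are in the scene too. Leave any brown look-alike of the coaster_red alone.

How it is judged (in metres and radians):
At the end, for the whole second after the job is handed in: Every jar stands upright (within 0.1 rad), released and at rest on the top of the coaster of its lid's colour, its centre within 15 mm of the coaster's centre (horizontal distance between jar_red and coaster_red below 0.015 m and z of jar_red in the frame of coaster_red between 0.005 and 0.012 m and angle between each of jar_red, jar_yellow, jar_purple, jar_teal's own z axis and vertical below 0.1 rad and linear speed of each of jar_red, jar_yellow, jar_purple, jar_teal below 0.02 m/s and contact force between each of jar_red, jar_yellow, jar_purple, jar_teal and the fingers below 0.05 N and horizontal distance between jar_yellow and coaster_yellow below 0.015 m and z of jar_yellow in the frame of coaster_yellow between 0.005 and 0.012 m and horizontal distance between jar_purple and coaster_purple below 0.015 m and z of jar_purple in the frame of coaster_purple between 0.005 and 0.012 m and horizontal distance between jar_teal and coaster_teal below 0.015 m and z of jar_teal in the frame of coaster_teal between 0.005 and 0.012 m); the robot touches nothing.
It fails at once if a jar is tipped over (angle between any of jar_red, jar_yellow, jar_purple, jar_teal's own z axis and vertical above 0.7 rad).
It fails at once if a jar is dropped: let go of more than about 20 mm above its coaster ((height (world z) of jar_red above 0.03 m and contact force between jar_red and the fingers below 0.05 N) or (height (world z) of jar_yellow above 0.03 m and contact force between jar_yellow and the fingers below 0.05 N) or (height (world z) of jar_purple above 0.03 m and contact force between jar_purple and the fingers below 0.05 N) or (height (world z) of jar_teal above 0.03 m and contact force between jar_teal and the fingers below 0.05 N)).
It fails at once if a coaster is shifted by more than 25 mm (distance of any of coaster_red, coaster_yellow, coaster_purple, coaster_teal from where it was at the start of the episode above 0.025 m).
It fails at once if the egg cup is shifted by more than 20 mm or tipped over (distance of egg_cup from where it was at the start of the episode above 0.02 m or angle between egg_cup's own z axis and vertical above 0.35 rad).
It fails at once if the mug is shifted by more than 20 mm or tipped over (distance of mug from where it was at the start of the episode above 0.02 m or angle between mug's own z axis and vertical above 0.35 rad).
It also fails if it takes over 112 s, if anything falls off the work surface, if the arm or the gripper's body presses on something with over 40 N, if the wrist force passes 120 N, or if a joint passes its speed limit or range.

## Working session

There is one attempt and no reset: what is moved stays moved. The work goes in short steps, Python scripts to look and compute and a tool call to move; the robot and the scene stay as the last step left them, time stands still between calls to the robot, and variables do not carry over. Pictures are saved under pics/ and viewed, at most 14 in all, crops included, and the job is handed in when it is done.

Besides the shell and the picture viewer there is one more tool, called after "Emit:" in YAML: its name, and indented under it one key for each argument. drive_tool: Moves the arm, as the interface text tells. Its arguments: {"type":"object","properties":{"moves":{"type":"array"},"force":{"type":"number"}},"required":["moves"]}

```bash
mkdir -p pics
python3 - <<'E'
from cell import sensors, vision, workorder, env
import cv2
o=sensors.get_obs()
for k in("time_s","tool_pos","tool_rot","grip_width","force","grasp_force"):print(k,o[k])
print(env.tip_extent)
for n in("top","scene"):
    c=vision.read_camera(n);cv2.imwrite(f"pics/{n}0.png",c["image"][:,:,::-1])
    print(n,c["fx"],c["k1"],c["R"],c["t"])
E
```

```text
time_s 0.0
tool_pos [ 0.26404956 -0.59334976  0.22946565]
tool_rot [-1.79890260e+02  4.97608802e-03  2.39942651e+01]
grip_width 0.08691011684363374
force [0.83976078 0.07075308 0.06258592]
grasp_force 0.0
0.008
top 388.44700040334345 -0.04194501341805852 [[-0.02546084 -0.99967241 -0.00261114]
 [-0.98262771  0.02550688 -0.1838265 ]
 [ 0.18383288 -0.0021146  -0.98295524]] [0.07194668 0.43214204 0.88381473]
scene 435.14638308228757 -0.08898893054966285 [[ 0.71076119  0.7033907   0.00775022]
 [ 0.43716682 -0.43306242 -0.78825257]
 [-0.5510932   0.56364747 -0.61530303]] [-0.39739989 -0.12413553  1.47233301]
```

View pics/top0.png

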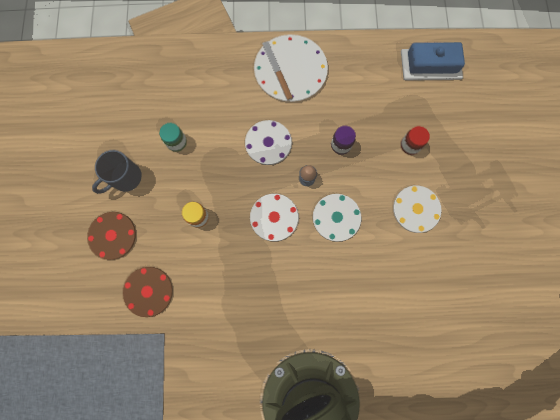

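View pics/scene0.png

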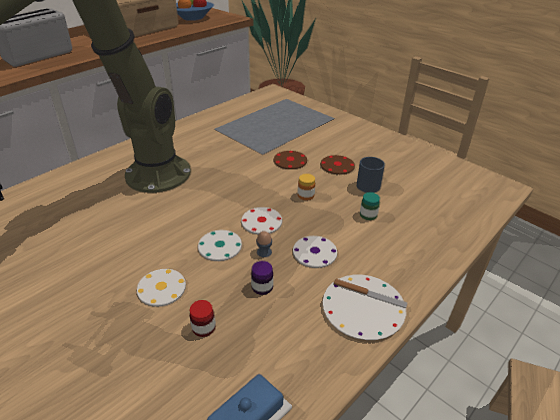

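The top view shows lids teal (171,132), yellow (194,212), purple (344,136), red (417,136). The white coasters are purple (268,142), red (274,217), teal (337,217) and yellow (418,209). The egg is at (308,175) and the mug at (118,172). The scene view shows the same layout.

```bash
cat > h.py <<'E'
from cell import sensors, vision, workorder, env
import cv2, numpy as np
def ray(c,uv,z):
    K=np.array([[c["fx"],0,c["cx"]],[0,c["fy"],c["cy"]],[0,0,1]])
    d=cv2.undistortPoints(np.array([[uv]],float),K,np.array([c["k1"],0,0,0.]))[0,0]
    R=np.array(c["R"]);C=-R.T@np.array(c["t"]);v=R.T@np.array([*d,1])
    return (C+v*(z-C[2])/v[2])[:2]
def blob(c,seed,tol=28):
    lab=cv2.cvtColor(cv2.cvtColor(c["image"],cv2.COLOR_RGB2BGR),cv2.COLOR_BGR2LAB).astype(float)
    u,v=seed; ref=np.median(lab[v-2:v+3,u-2:u+3].reshape(-1,3),0)
    d=lab-ref; d[...,0]*=.4
    m=(np.linalg.norm(d,axis=2)<tol).astype(np.uint8)
    n,l,st,ce=cv2.connectedComponentsWithStats(m,connectivity=4)
    k=l[v,u]; cs,_=cv2.findContours((l==k).astype(np.uint8),0,1)
    p=cv2.convexHull(max(cs,key=cv2.contourArea)); M=cv2.moments(p)
    return np.array([M["m10"]/M["m00"],M["m01"]/M["m00"]]),st[k]
E
python3 - <<'E'
from h import *
S={"lid":dict(teal=((171,131),(371,201)),yellow=((194,211),(307,180)),purple=((345,134),(262,269)),red=((418,135),(201,310))),
"dot":dict(teal=((337,217),(220,244)),yellow=((418,209),(161,286)),purple=((268,142),(315,251)),red=((274,217),(262,219)))}
cam=[vision.read_camera(n) for n in("top","scene")]
for kind,z in(("lid",.0605),("dot",.008)):
  for n,s in S[kind].items():
    for c,p in zip(cam,s):
      uv,st=blob(c,p); print(kind,n,uv.round(1),st[2:5],ray(c,uv,z).round(4))
for c,p in zip(cam,((308,173),(264,238))):
  uv,st=blob(c,p);print("egg",uv.round(1),st,ray(c,uv,.058).round(4))
c=cam[0];print("mug",ray(c,(112,166),.09))
E
```

```text
lid teal [171.9 135.7] [ 27  28 457] [0.6289 0.3157]
lid teal [370.8 199.4] [ 18  16 234] [0.6379 0.3184]
lid yellow [192.  211.7] [ 21  21 346] [0.4396 0.2632]
lid yellow [306.6 177.6] [ 16  10 131] [0.4305 0.2705]
lid purple [344.2 135.8] [ 22  21 345] [ 0.6171 -0.1025]
lid purple [262.  270.1] [ 21  19 318] [ 0.6184 -0.1035]
lid red [418.5 135.5] [ 22  20 335] [ 0.614  -0.2838]
lid red [201.  310.2] [ 23  22 401] [ 0.6122 -0.2818]
dot teal [336.6 216.6] [ 12  12 111] [ 0.4284 -0.0814]
dot teal [219.2 243.5] [11  6 54] [ 0.4267 -0.0814]
dot yellow [417.2 208.1] [11 11 97] [ 0.4445 -0.2829]
dot yellow [160.6 285.4] [12  8 78] [ 0.4434 -0.283 ]
dot purple [268.  141.5] [11 10 83] [0.6277 0.0835]
dot purple [314.7 249.8] [10  7 49] [0.6271 0.0845]
dot red [273.9 216.4] [11 10 91] [0.4329 0.0729]
dot red [261.4 219. ] [ 9  5 37] [0.4314 0.0738]
egg [279.5 209.5] [     0      0    560    420 216180] [0.4399 0.0589]
egg [280.  209.9] [     0      0    560    420 210573] [0.4836 0.097 ]
mug [0.54678437 0.44540481]
```

Emit:
drive_tool:
  moves:
    - {"x": 40, "y": -12, "z": 0, "rz": -0.1}
    - {"x": 90, "y": -28, "z": 0, "rz": -0.25}
    - {"x": 140, "y": -44, "z": 0, "rz": -0.4}
    - {"x": 190, "y": -60, "z": 0, "rz": -0.55}
    - {"x": 240, "y": -76, "z": 0, "rz": -0.7}
    - {"x": 290, "y": -92, "z": 0, "rz": -0.85}
    - {"x": 340, "y": -108, "z": 0, "rz": -1.0}
    - {"x": 390, "y": -124, "z": 0, "rz": -1.1}
    - {"x": 430, "y": -137, "z": 0, "rz": -1.152}
    - {"x": 445, "y": -142, "z": 0, "rz": -1.152}
    - {"x": 445, "y": -142, "z": 0, "rz": -1.152}
    - {"x": 445, "y": -142, "z": 0, "rz": -1.152}
    - {"x": 445, "y": -142, "z": 0, "rz": -1.152}
  force: 25

```text
invalid input at $.moves[0]: expected keys x, y, z, rx, ry, rz, fingers
```

Run:
```python
from h import *
o=sensors.get_obs();print(o["tool_pos"],o["tool_rot"],o["qpos"])
c=vision.read_camera("wrist");cv2.imwrite("pics/w1.png",c["image"][:,:,::-1]);print(c["fx"],c["k1"],-np.array(c["R"]).T@c["t"],c["R"])
t=vision.read_camera("top")
for n,p,z,tol in(("teal",(171,131),.0605,15),("teal",(171,131),.0605,20),("egg",(308,173),.058,12),("yel",(194,211),.0605,28)):
  uv,st=blob(t,p,tol);print(n,uv,st,ray(t,uv,z))
```

```text
[ 0.26416388 -0.59356337  0.22987435] [-1.79933680e+02  3.58297792e-03  2.39970109e+01] [66.81327891 18.42395014 -4.01566502 83.14733365  1.29410754 78.54018357
 -3.25879948]
352.3525216280409 0.020423660314473187 [ 0.33515284 -0.56344875  0.38316567] [[ 0.40743562 -0.91323288 -0.00138717]
 [-0.87642997 -0.3914421   0.28043465]
 [-0.25664514 -0.11304331 -0.95987212]]
teal [169.06654888 131.94581861] [159 123  21  19 300] [0.63893705 0.32277563]
teal [169.03076923 132.05356125] [159 123  21  19 313] [0.63866056 0.32285462]
egg [290.962665  220.9122619] [     0     28    560    392 108212] [0.41221479 0.03294251]
yel [191.97137014 211.66615542] [182 202  21  21 346] [0.43960626 0.26320373]
```

View pics/w1.png

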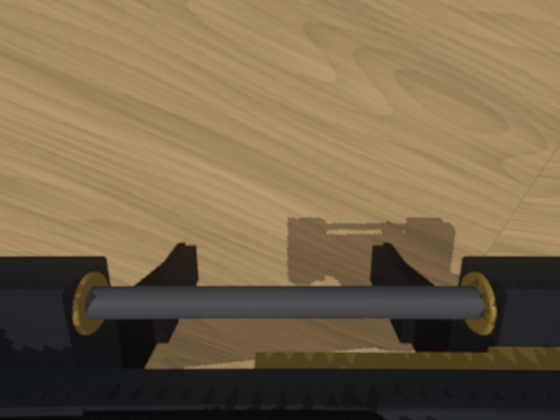

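Emit:
drive_tool:
  moves:
    - {"x": 40, "y": -12, "z": 0, "rx": 0, "ry": 0, "rz": -0.1, "fingers": -1}
    - {"x": 90, "y": -28, "z": 0, "rx": 0, "ry": 0, "rz": -0.25, "fingers": -1}
    - {"x": 140, "y": -44, "z": 0, "rx": 0, "ry": 0, "rz": -0.4, "fingers": -1}
    - {"x": 190, "y": -60, "z": 0, "rx": 0, "ry": 0, "rz": -0.55, "fingers": -1}
    - {"x": 240, "y": -76, "z": 0, "rx": 0, "ry": 0, "rz": -0.7, "fingers": -1}
    - {"x": 290, "y": -92, "z": 0, "rx": 0, "ry": 0, "rz": -0.85, "fingers": -1}
    - {"x": 330, "y": -105, "z": 0, "rx": 0, "ry": 0, "rz": -1.0, "fingers": -1}
    - {"x": 360, "y": -105, "z": 0, "rx": 0, "ry": 0, "rz": -1.1, "fingers": -1}
    - {"x": 372, "y": -110, "z": 0, "rx": 0, "ry": 0, "rz": -1.152, "fingers": -1}
    - {"x": 372, "y": -110, "z": 0, "rx": 0, "ry": 0, "rz": -1.152, "fingers": -1}
    - {"x": 372, "y": -110, "z": 0, "rx": 0, "ry": 0, "rz": -1.152, "fingers": -1}
    - {"x": 372, "y": -110, "z": 0, "rx": 0, "ry": 0, "rz": -1.152, "fingers": -1}
  force: 25

```text
time_s: 1.8
tool_pos: [0.5583, -0.3435, 0.2307]
tool_rot: [-180.0, 0.1, 89.8]
force: [0.2, 0.4, -0.3]
grip_width: 0.0872
grasp_force: 0.0
```

Run:
```python
from h import *
o=sensors.get_obs();print(o["time_s"],o["tool_pos"],o["tool_rot"],o["qpos"])
c=vision.read_camera("wrist");cv2.imwrite("pics/w2.png",c["image"][:,:,::-1]);print(-np.array(c["R"]).T@c["t"])
print(ray(c,(280,210),.06))
```

```text
1.8 [ 0.55826516 -0.34351923  0.23069861] [-1.79974255e+02  5.24648853e-02  8.98369980e+01] [ 46.94843009  20.62274279 -23.13605683  81.62521051   8.15337316
  79.39299953  23.47811791]
[ 0.55913389 -0.26744823  0.38390612]
[ 0.55501742 -0.36633568]
```

View pics/w2.png

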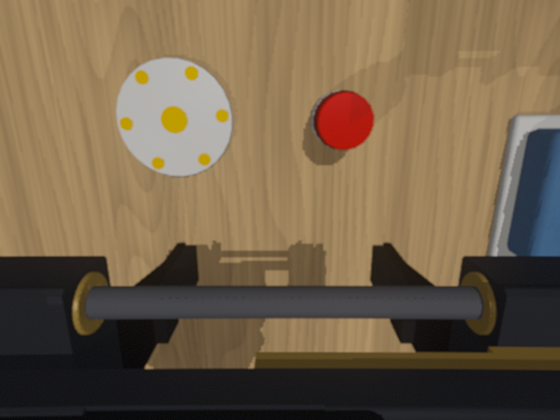

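The wrist view shows the red lid at (344,120) and the yellow coaster's centre dot at (174,120).

Run:
```python
from h import *
c=vision.read_camera("wrist")
for p,z in(((344,120),.064),((174,120),.008)):
  uv,st=blob(c,p,35);print(uv,st,ray(c,uv,z))
```

```text
[344.62121508 120.53272123] [ 317   92   57   58 2603] [ 0.61268179 -0.2824826 ]
[173.50259403 119.4497406 ] [161 107  26  26 544] [ 0.44494197 -0.28389759]
```

Emit:
drive_tool:
  moves:
    - {"x": 40, "y": 36, "z": 0, "rx": 0, "ry": 0, "rz": 0, "fingers": -1}
    - {"x": 60, "y": 55, "z": 20, "rx": 0, "ry": 0, "rz": 0, "fingers": -1}
    - {"x": 60, "y": 55, "z": 60, "rx": 0, "ry": 0, "rz": 0, "fingers": -1}
    - {"x": 60, "y": 55, "z": 100, "rx": 0, "ry": 0, "rz": 0, "fingers": -1}
    - {"x": 60, "y": 55, "z": 120, "rx": 0, "ry": 0, "rz": 0, "fingers": -1}
    - {"x": 60, "y": 55, "z": 145, "rx": 0, "ry": 0, "rz": 0, "fingers": -1}
    - {"x": 60, "y": 55, "z": 170, "rx": 0, "ry": 0, "rz": 0, "fingers": -1}
    - {"x": 60, "y": 55, "z": 190, "rx": 0, "ry": 0, "rz": 0, "fingers": -1}
    - {"x": 60, "y": 55, "z": 203, "rx": 0, "ry": 0, "rz": 0, "fingers": -1}
    - {"x": 60, "y": 55, "z": 203, "rx": 0, "ry": 0, "rz": 0, "fingers": -1}
    - {"x": 60, "y": 55, "z": 203, "rx": 0, "ry": 0, "rz": 0, "fingers": -1}
    - {"x": 60, "y": 55, "z": 203, "rx": 0, "ry": 0, "rz": 0, "fingers": 1}
    - {"x": 60, "y": 55, "z": 203, "rx": 0, "ry": 0, "rz": 0, "fingers": 1}
    - {"x": 60, "y": 55, "z": 203, "rx": 0, "ry": 0, "rz": 0, "fingers": 1}
    - {"x": 60, "y": 55, "z": 203, "rx": 0, "ry": 0, "rz": 0, "fingers": 1}
    - {"x": 60, "y": 55, "z": 203, "rx": 0, "ry": 0, "rz": 0, "fingers": 1}
  force: 25

```text
time_s: 3.9
tool_pos: [0.6138, -0.2822, 0.0276]
tool_rot: [-179.9, 0.0, 90.0]
force: [-2.4, -0.0, 2.3]
grip_width: 0.0536
grasp_force: 25.0
```

Emit:
drive_tool:
  moves:
    - {"x": 0, "y": 0, "z": -15, "rx": 0, "ry": 0, "rz": 0, "fingers": 1}
    - {"x": 0, "y": 0, "z": -50, "rx": 0, "ry": 0, "rz": 0, "fingers": 1}
    - {"x": 0, "y": 0, "z": -90, "rx": 0, "ry": 0, "rz": 0, "fingers": 1}
    - {"x": 0, "y": 0, "z": -120, "rx": 0, "ry": 0, "rz": 0, "fingers": 1}
    - {"x": 20, "y": -10, "z": -120, "rx": 0, "ry": 0, "rz": 0, "fingers": 1}
    - {"x": 55, "y": -28, "z": -120, "rx": 0, "ry": 0, "rz": 0, "fingers": 1}
    - {"x": 95, "y": -49, "z": -120, "rx": 0, "ry": 0, "rz": 0, "fingers": 1}
    - {"x": 135, "y": -69, "z": -120, "rx": 0, "ry": 0, "rz": 0, "fingers": 1}
    - {"x": 175, "y": -90, "z": -120, "rx": 0, "ry": 0, "rz": 0, "fingers": 1}
    - {"x": 215, "y": -110, "z": -120, "rx": 0, "ry": 0, "rz": 0, "fingers": 1}
    - {"x": 255, "y": -131, "z": -120, "rx": 0, "ry": 0, "rz": 0, "fingers": 1}
    - {"x": 295, "y": -151, "z": -120, "rx": 0, "ry": 0, "rz": 0, "fingers": 1}
    - {"x": 330, "y": -169, "z": -120, "rx": 0, "ry": 0, "rz": 0, "fingers": 1}
    - {"x": 350, "y": -179, "z": -120, "rx": 0, "ry": 0, "rz": 0, "fingers": 1}
    - {"x": 355, "y": -182, "z": -120, "rx": 0, "ry": 0, "rz": 0, "fingers": 1}
    - {"x": 355, "y": -182, "z": -120, "rx": 0, "ry": 0, "rz": 0, "fingers": 1}
    - {"x": 355, "y": -182, "z": -120, "rx": 0, "ry": 0, "rz": 0, "fingers": 1}
    - {"x": 355, "y": -182, "z": -120, "rx": 0, "ry": 0, "rz": 0, "fingers": 1}

```text
time_s: 6.15
tool_pos: [0.4328, 0.072, 0.1474]
tool_rot: [-180.0, -0.0, 89.9]
force: [1.4, -0.2, -2.9]
grip_width: 0.0531
grasp_force: 25.0
```

Emit:
drive_tool:
  moves:
    - {"x": 1, "y": -1, "z": 15, "rx": 0, "ry": 0, "rz": 0, "fingers": 1}
    - {"x": 1, "y": -1, "z": 45, "rx": 0, "ry": 0, "rz": 0, "fingers": 1}
    - {"x": 1, "y": -1, "z": 75, "rx": 0, "ry": 0, "rz": 0, "fingers": 1}
    - {"x": 1, "y": -1, "z": 95, "rx": 0, "ry": 0, "rz": 0, "fingers": 1}
    - {"x": 1, "y": -1, "z": 105, "rx": 0, "ry": 0, "rz": 0, "fingers": 1}
    - {"x": 1, "y": -1, "z": 109, "rx": 0, "ry": 0, "rz": 0, "fingers": 1}
    - {"x": 1, "y": -1, "z": 111, "rx": 0, "ry": 0, "rz": 0, "fingers": 1}
    - {"x": 1, "y": -1, "z": 111, "rx": 0, "ry": 0, "rz": 0, "fingers": 1}
    - {"x": 1, "y": -1, "z": 111, "rx": 0, "ry": 0, "rz": 0, "fingers": 1}

```text
time_s: 7.28
tool_pos: [0.4319, 0.0739, 0.037]
tool_rot: [179.9, 0.0, 90.0]
force: [0.4, 0.3, -3.2]
grip_width: 0.0533
grasp_force: 25.0
```

Emit:
drive_tool:
  moves:
    - {"x": 0, "y": 0, "z": 1, "rx": 0, "ry": 0, "rz": 0, "fingers": 1}
    - {"x": 0, "y": 0, "z": 1.5, "rx": 0, "ry": 0, "rz": 0, "fingers": 1}
    - {"x": 0, "y": 0, "z": 1.5, "rx": 0, "ry": 0, "rz": 0, "fingers": 1}
    - {"x": 0, "y": 0, "z": 1.5, "rx": 0, "ry": 0, "rz": 0, "fingers": -1}
    - {"x": 0, "y": 0, "z": 1.5, "rx": 0, "ry": 0, "rz": 0, "fingers": -1}
    - {"x": 0, "y": 0, "z": 1.5, "rx": 0, "ry": 0, "rz": 0, "fingers": -1}
    - {"x": 0, "y": 0, "z": 1.5, "rx": 0, "ry": 0, "rz": 0, "fingers": -1}
    - {"x": 0, "y": 0, "z": -15, "rx": 0, "ry": 0, "rz": 0, "fingers": -1}
    - {"x": 0, "y": 0, "z": -50, "rx": 0, "ry": 0, "rz": 0, "fingers": -1}
    - {"x": 0, "y": 0, "z": -90, "rx": 0, "ry": 0, "rz": 0, "fingers": -1}
    - {"x": 0, "y": 0, "z": -120, "rx": 0, "ry": 0, "rz": 0, "fingers": -1}
    - {"x": 0, "y": 0, "z": -120, "rx": 0, "ry": 0, "rz": 0, "fingers": -1}
    - {"x": 0, "y": 0, "z": -120, "rx": 0, "ry": 0, "rz": 0, "fingers": -1}

```text
time_s: 8.9
tool_pos: [0.4311, 0.0738, 0.1565]
tool_rot: [-180.0, 0.0, 90.0]
force: [0.5, -0.4, -0.1]
grip_width: 0.0871
grasp_force: 0.0
```

Run:
```python
from h import *
o=sensors.get_obs();print(o["tool_pos"])
c=vision.read_camera("scene");cv2.imwrite("pics/s2.png",cv2.resize(c["image"][140:340,120:400,::-1],None,fx=2,fy=2))
```

```text
[0.43108857 0.07383297 0.15645865]
```

View pics/s2.png

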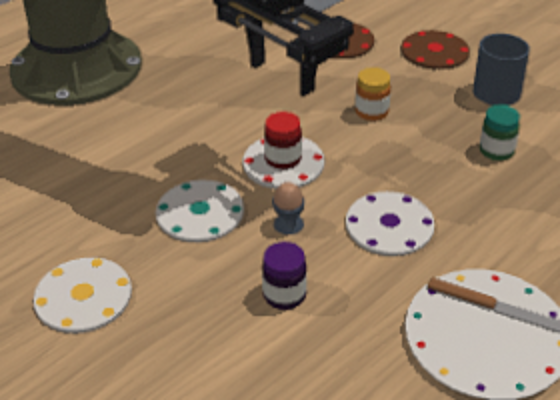

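The red jar stands centred on the red coaster (crop 283,150). Purple jar next.

Emit:
drive_tool:
  moves:
    - {"x": -20, "y": 21, "z": 0, "rx": 0, "ry": 0, "rz": 0, "fingers": -1}
    - {"x": -52, "y": 55, "z": 0, "rx": 0, "ry": 0, "rz": 0, "fingers": -1}
    - {"x": -87, "y": 92, "z": 0, "rx": 0, "ry": 0, "rz": 0, "fingers": -1}
    - {"x": -122, "y": 129, "z": 0, "rx": 0, "ry": 0, "rz": 0, "fingers": -1}
    - {"x": -155, "y": 164, "z": 0, "rx": 0, "ry": 0, "rz": 0, "fingers": -1}
    - {"x": -177, "y": 187, "z": 0, "rx": 0, "ry": 0, "rz": 0, "fingers": -1}
    - {"x": -177, "y": 187, "z": 10, "rx": 0, "ry": 0, "rz": 0, "fingers": -1}
    - {"x": -177, "y": 187, "z": 40, "rx": 0, "ry": 0, "rz": 0, "fingers": -1}
    - {"x": -177, "y": 187, "z": 70, "rx": 0, "ry": 0, "rz": 0, "fingers": -1}
    - {"x": -177, "y": 187, "z": 100, "rx": 0, "ry": 0, "rz": 0, "fingers": -1}
    - {"x": -177, "y": 187, "z": 120, "rx": 0, "ry": 0, "rz": 0, "fingers": -1}
    - {"x": -177, "y": 187, "z": 129, "rx": 0, "ry": 0, "rz": 0, "fingers": -1}
    - {"x": -177, "y": 187, "z": 129, "rx": 0, "ry": 0, "rz": 0, "fingers": -1}
    - {"x": -177, "y": 187, "z": 129, "rx": 0, "ry": 0, "rz": 0, "fingers": -1}
    - {"x": -177, "y": 187, "z": 129, "rx": 0, "ry": 0, "rz": 0, "fingers": 1}
    - {"x": -177, "y": 187, "z": 129, "rx": 0, "ry": 0, "rz": 0, "fingers": 1}
    - {"x": -177, "y": 187, "z": 129, "rx": 0, "ry": 0, "rz": 0, "fingers": 1}
    - {"x": -177, "y": 187, "z": 129, "rx": 0, "ry": 0, "rz": 0, "fingers": 1}
    - {"x": -177, "y": 187, "z": 129, "rx": 0, "ry": 0, "rz": 0, "fingers": 1}

```text
time_s: 11.32
tool_pos: [0.6183, -0.1031, 0.0276]
tool_rot: [-180.0, 0.0, 90.0]
force: [-1.0, 0.1, 0.9]
grip_width: 0.0536
grasp_force: 25.0
```

Emit:
drive_tool:
  moves:
    - {"x": 0, "y": 0, "z": -15, "rx": 0, "ry": 0, "rz": 0, "fingers": 1}
    - {"x": 0, "y": 0, "z": -50, "rx": 0, "ry": 0, "rz": 0, "fingers": 1}
    - {"x": 0, "y": 0, "z": -90, "rx": 0, "ry": 0, "rz": 0, "fingers": 1}
    - {"x": 0, "y": 0, "z": -110, "rx": 0, "ry": 0, "rz": 0, "fingers": 1}
    - {"x": 20, "y": 1, "z": -110, "rx": 0, "ry": 0, "rz": 0, "fingers": 1}
    - {"x": 55, "y": 3, "z": -110, "rx": 0, "ry": 0, "rz": 0, "fingers": 1}
    - {"x": 95, "y": 5, "z": -110, "rx": 0, "ry": 0, "rz": 0, "fingers": 1}
    - {"x": 135, "y": 7, "z": -110, "rx": 0, "ry": 0, "rz": 0, "fingers": 1}
    - {"x": 170, "y": 9, "z": -110, "rx": 0, "ry": 0, "rz": 0, "fingers": 1}
    - {"x": 187, "y": 9, "z": -110, "rx": 0, "ry": 0, "rz": 0, "fingers": 1}
    - {"x": 187, "y": 9, "z": -110, "rx": 0, "ry": 0, "rz": 0, "fingers": 1}
    - {"x": 187, "y": 9, "z": -100, "rx": 0, "ry": 0, "rz": 0, "fingers": 1}
    - {"x": 187, "y": 9, "z": -75, "rx": 0, "ry": 0, "rz": 0, "fingers": 1}
    - {"x": 187, "y": 9, "z": -45, "rx": 0, "ry": 0, "rz": 0, "fingers": 1}
    - {"x": 187, "y": 9, "z": -25, "rx": 0, "ry": 0, "rz": 0, "fingers": 1}
    - {"x": 187, "y": 9, "z": -15, "rx": 0, "ry": 0, "rz": 0, "fingers": 1}
    - {"x": 187, "y": 9, "z": -11, "rx": 0, "ry": 0, "rz": 0, "fingers": 1}
    - {"x": 187, "y": 9, "z": -9.5, "rx": 0, "ry": 0, "rz": 0, "fingers": 1}
    - {"x": 187, "y": 9, "z": -9.5, "rx": 0, "ry": 0, "rz": 0, "fingers": 1}
    - {"x": 187, "y": 9, "z": -9.5, "rx": 0, "ry": 0, "rz": 0, "fingers": 1}

```text
time_s: 13.82
tool_pos: [0.6279, 0.084, 0.0377]
tool_rot: [179.9, 0.0, 90.0]
force: [-0.4, 0.1, -2.4]
grip_width: 0.0534
grasp_force: 25.0
```

Emit:
drive_tool:
  moves:
    - {"x": 0, "y": 0, "z": 1, "rx": 0, "ry": 0, "rz": 0, "fingers": 1}
    - {"x": 0, "y": 0, "z": 1.8, "rx": 0, "ry": 0, "rz": 0, "fingers": 1}
    - {"x": 0, "y": 0, "z": 1.8, "rx": 0, "ry": 0, "rz": 0, "fingers": 1}
    - {"x": 0, "y": 0, "z": 1.8, "rx": 0, "ry": 0, "rz": 0, "fingers": -1}
    - {"x": 0, "y": 0, "z": 1.8, "rx": 0, "ry": 0, "rz": 0, "fingers": -1}
    - {"x": 0, "y": 0, "z": 1.8, "rx": 0, "ry": 0, "rz": 0, "fingers": -1}
    - {"x": 0, "y": 0, "z": 1.8, "rx": 0, "ry": 0, "rz": 0, "fingers": -1}
    - {"x": 0, "y": 0, "z": -15, "rx": 0, "ry": 0, "rz": 0, "fingers": -1}
    - {"x": 0, "y": 0, "z": -50, "rx": 0, "ry": 0, "rz": 0, "fingers": -1}
    - {"x": 0, "y": 0, "z": -90, "rx": 0, "ry": 0, "rz": 0, "fingers": -1}
    - {"x": 20, "y": 0, "z": -130, "rx": 0, "ry": 0, "rz": 0, "fingers": -1}
    - {"x": 60, "y": 0, "z": -170, "rx": 0, "ry": 0, "rz": 0, "fingers": -1}
    - {"x": 100, "y": 0, "z": -190, "rx": 0, "ry": 0, "rz": 0, "fingers": -1}
    - {"x": 135, "y": 0, "z": -190, "rx": 0, "ry": 0, "rz": 0, "fingers": -1}
    - {"x": 150, "y": 0, "z": -190, "rx": 0, "ry": 0, "rz": 0, "fingers": -1}
    - {"x": 150, "y": 0, "z": -190, "rx": 0, "ry": 0, "rz": 0, "fingers": -1}
    - {"x": 150, "y": 0, "z": -190, "rx": 0, "ry": 0, "rz": 0, "fingers": -1}

```text
time_s: 15.95
tool_pos: [0.628, 0.2316, 0.2267]
tool_rot: [-180.0, 0.1, 89.9]
force: [0.4, -0.1, -0.7]
grip_width: 0.0871
grasp_force: 0.0
```

Run:
```python
from h import *
o=sensors.get_obs();print(o["tool_pos"])
c=vision.read_camera("wrist");cv2.imwrite("pics/w3.png",c["image"][:,:,::-1]);np.save("w3.npy",c,allow_pickle=True)
```

```text
[0.62795857 0.23156154 0.22668019]
```

View pics/w3.png

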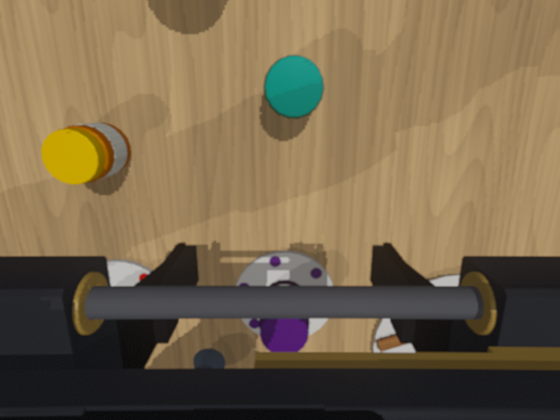

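The wrist view shows the teal lid at (294,87), the yellow lid at (74,155) and the purple jar on its coaster at (285,300).

Run:
```python
from h import *
c=np.load("w3.npy",allow_pickle=True).item()
for p in((294,80),(72,155)):
  for tol in(20,30):
    uv,st=blob(c,p,tol);print(uv,st,ray(c,uv,.066))
```

```text
[293.72654911  85.6306025 ] [ 265   56   58   61 2763] [0.63694758 0.32110795]
[293.75296408  85.72400165] [ 265   55   59   62 2870] [0.63697031 0.32103376]
[ 69.46237236 156.12589173] [  41  129   57   55 2431] [0.43885122 0.26177938]
[ 69.75933665 155.96470978] [  41  128   58   57 2556] [0.43913533 0.26192246]
```

Emit:
drive_tool:
  moves:
    - {"x": 25, "y": 3, "z": 0, "rx": 0, "ry": 0, "rz": 0, "fingers": -1}
    - {"x": 60, "y": 6, "z": 15, "rx": 0, "ry": 0, "rz": 0, "fingers": -1}
    - {"x": 89, "y": 9, "z": 40, "rx": 0, "ry": 0, "rz": 0, "fingers": -1}
    - {"x": 89, "y": 9, "z": 75, "rx": 0, "ry": 0, "rz": 0, "fingers": -1}
    - {"x": 89, "y": 9, "z": 105, "rx": 0, "ry": 0, "rz": 0, "fingers": -1}
    - {"x": 89, "y": 9, "z": 130, "rx": 0, "ry": 0, "rz": 0, "fingers": -1}
    - {"x": 89, "y": 9, "z": 160, "rx": 0, "ry": 0, "rz": 0, "fingers": -1}
    - {"x": 89, "y": 9, "z": 185, "rx": 0, "ry": 0, "rz": 0, "fingers": -1}
    - {"x": 89, "y": 9, "z": 199, "rx": 0, "ry": 0, "rz": 0, "fingers": -1}
    - {"x": 89, "y": 9, "z": 199, "rx": 0, "ry": 0, "rz": 0, "fingers": -1}
    - {"x": 89, "y": 9, "z": 199, "rx": 0, "ry": 0, "rz": 0, "fingers": -1}
    - {"x": 89, "y": 9, "z": 199, "rx": 0, "ry": 0, "rz": 0, "fingers": 1}
    - {"x": 89, "y": 9, "z": 199, "rx": 0, "ry": 0, "rz": 0, "fingers": 1}
    - {"x": 89, "y": 9, "z": 199, "rx": 0, "ry": 0, "rz": 0, "fingers": 1}
    - {"x": 89, "y": 9, "z": 199, "rx": 0, "ry": 0, "rz": 0, "fingers": 1}
    - {"x": 89, "y": 9, "z": 199, "rx": 0, "ry": 0, "rz": 0, "fingers": 1}

```text
time_s: 18.0
tool_pos: [0.6365, 0.3229, 0.0281]
tool_rot: [180.0, 0.0, 90.0]
force: [0.5, 0.5, 1.4]
grip_width: 0.0532
grasp_force: 25.0
```

Emit:
drive_tool:
  moves:
    - {"x": 0, "y": 0, "z": -15, "rx": 0, "ry": 0, "rz": 0, "fingers": 1}
    - {"x": 0, "y": 0, "z": -50, "rx": 0, "ry": 0, "rz": 0, "fingers": 1}
    - {"x": 0, "y": 0, "z": -90, "rx": 0, "ry": 0, "rz": 0, "fingers": 1}
    - {"x": 0, "y": 0, "z": -120, "rx": 0, "ry": 0, "rz": 0, "fingers": 1}
    - {"x": -20, "y": -10, "z": -130, "rx": 0, "ry": 0, "rz": 0, "fingers": 1}
    - {"x": -55, "y": -28, "z": -130, "rx": 0, "ry": 0, "rz": 0, "fingers": 1}
    - {"x": -95, "y": -49, "z": -130, "rx": 0, "ry": 0, "rz": 0, "fingers": 1}
    - {"x": -135, "y": -70, "z": -130, "rx": 0, "ry": 0, "rz": 0, "fingers": 1}
    - {"x": -175, "y": -90, "z": -130, "rx": 0, "ry": 0, "rz": 0, "fingers": 1}
    - {"x": -215, "y": -111, "z": -130, "rx": 0, "ry": 0, "rz": 0, "fingers": 1}
    - {"x": -255, "y": -132, "z": -130, "rx": 0, "ry": 0, "rz": 0, "fingers": 1}
    - {"x": -295, "y": -153, "z": -130, "rx": 0, "ry": 0, "rz": 0, "fingers": 1}
    - {"x": -335, "y": -173, "z": -130, "rx": 0, "ry": 0, "rz": 0, "fingers": 1}
    - {"x": -370, "y": -191, "z": -130, "rx": 0, "ry": 0, "rz": 0, "fingers": 1}
    - {"x": -395, "y": -204, "z": -130, "rx": 0, "ry": 0, "rz": 0, "fingers": 1}
    - {"x": -404, "y": -209, "z": -130, "rx": 0, "ry": 0, "rz": 0, "fingers": 1}
    - {"x": -404, "y": -209, "z": -130, "rx": 0, "ry": 0, "rz": 0, "fingers": 1}
    - {"x": -404, "y": -209, "z": -130, "rx": 0, "ry": 0, "rz": 0, "fingers": 1}
    - {"x": -404, "y": -209, "z": -130, "rx": 0, "ry": 0, "rz": 0, "fingers": 1}

```text
time_s: 20.38
tool_pos: [0.4279, -0.08, 0.1581]
tool_rot: [180.0, -0.0, 90.1]
force: [-0.1, -0.2, -1.4]
grip_width: 0.0535
grasp_force: 25.0
```

Emit:
drive_tool:
  moves:
    - {"x": 0, "y": 0, "z": 15, "rx": 0, "ry": 0, "rz": 0, "fingers": 1}
    - {"x": 0, "y": 0, "z": 45, "rx": 0, "ry": 0, "rz": 0, "fingers": 1}
    - {"x": 0, "y": 0, "z": 75, "rx": 0, "ry": 0, "rz": 0, "fingers": 1}
    - {"x": 0, "y": 0, "z": 100, "rx": 0, "ry": 0, "rz": 0, "fingers": 1}
    - {"x": 0, "y": 0, "z": 113, "rx": 0, "ry": 0, "rz": 0, "fingers": 1}
    - {"x": 0, "y": 0, "z": 118, "rx": 0, "ry": 0, "rz": 0, "fingers": 1}
    - {"x": 0, "y": 0, "z": 120, "rx": 0, "ry": 0, "rz": 0, "fingers": 1}
    - {"x": 0, "y": 0, "z": 120, "rx": 0, "ry": 0, "rz": 0, "fingers": 1}
    - {"x": 0, "y": 0, "z": 120, "rx": 0, "ry": 0, "rz": 0, "fingers": 1}

```text
time_s: 21.5
tool_pos: [0.428, -0.0813, 0.0387]
tool_rot: [179.9, 0.0, 90.0]
force: [-0.4, -0.5, -3.0]
grip_width: 0.0534
grasp_force: 25.0
```

Emit:
drive_tool:
  moves:
    - {"x": 0, "y": 0, "z": 1, "rx": 0, "ry": 0, "rz": 0, "fingers": 1}
    - {"x": 0, "y": 0, "z": 2, "rx": 0, "ry": 0, "rz": 0, "fingers": 1}
    - {"x": 0, "y": 0, "z": 2, "rx": 0, "ry": 0, "rz": 0, "fingers": 1}
    - {"x": 0, "y": 0, "z": 2, "rx": 0, "ry": 0, "rz": 0, "fingers": -1}
    - {"x": 0, "y": 0, "z": 2, "rx": 0, "ry": 0, "rz": 0, "fingers": -1}
    - {"x": 0, "y": 0, "z": 2, "rx": 0, "ry": 0, "rz": 0, "fingers": -1}
    - {"x": 0, "y": 0, "z": 2, "rx": 0, "ry": 0, "rz": 0, "fingers": -1}
    - {"x": 0, "y": 0, "z": -15, "rx": 0, "ry": 0, "rz": 0, "fingers": -1}
    - {"x": 0, "y": 0, "z": -50, "rx": 0, "ry": 0, "rz": 0, "fingers": -1}
    - {"x": 0, "y": 0, "z": -90, "rx": 0, "ry": 0, "rz": 0, "fingers": -1}
    - {"x": 0, "y": 0, "z": -120, "rx": 0, "ry": 0, "rz": 0, "fingers": -1}
    - {"x": 30, "y": 4, "z": -120, "rx": 0, "ry": 0, "rz": 0, "fingers": -1}
    - {"x": 75, "y": 11, "z": -120, "rx": 0, "ry": 0, "rz": 0, "fingers": -1}
    - {"x": 125, "y": 11, "z": -120, "rx": 0, "ry": 0, "rz": 0, "fingers": -1}
    - {"x": 175, "y": 11, "z": -120, "rx": 0, "ry": 0, "rz": 0, "fingers": -1}
    - {"x": 225, "y": 11, "z": -120, "rx": 0, "ry": 0, "rz": 0, "fingers": -1}
    - {"x": 275, "y": 11, "z": -120, "rx": 0, "ry": 0, "rz": 0, "fingers": -1}
    - {"x": 320, "y": 11, "z": -120, "rx": 0, "ry": 0, "rz": 0, "fingers": -1}
    - {"x": 344, "y": 11, "z": -120, "rx": 0, "ry": 0, "rz": 0, "fingers": -1}
    - {"x": 344, "y": 11, "z": -120, "rx": 0, "ry": 0, "rz": 0, "fingers": -1}

```text
time_s: 24.0
tool_pos: [0.4376, 0.2651, 0.158]
tool_rot: [-180.0, -0.1, 90.2]
force: [-0.1, -0.5, 0.4]
grip_width: 0.0871
grasp_force: 0.0
```

Emit:
drive_tool:
  moves:
    - {"x": 0, "y": 1, "z": 0, "rx": 0, "ry": 0, "rz": 0, "fingers": -1}
    - {"x": 0, "y": 1, "z": 15, "rx": 0, "ry": 0, "rz": 0, "fingers": -1}
    - {"x": 0, "y": 1, "z": 40, "rx": 0, "ry": 0, "rz": 0, "fingers": -1}
    - {"x": 0, "y": 1, "z": 70, "rx": 0, "ry": 0, "rz": 0, "fingers": -1}
    - {"x": 0, "y": 1, "z": 100, "rx": 0, "ry": 0, "rz": 0, "fingers": -1}
    - {"x": 0, "y": 1, "z": 120, "rx": 0, "ry": 0, "rz": 0, "fingers": -1}
    - {"x": 0, "y": 1, "z": 130, "rx": 0, "ry": 0, "rz": 0, "fingers": -1}
    - {"x": 0, "y": 1, "z": 130, "rx": 0, "ry": 0, "rz": 0, "fingers": -1}
    - {"x": 0, "y": 1, "z": 130, "rx": 0, "ry": 0, "rz": 0, "fingers": -1}
    - {"x": 0, "y": 1, "z": 130, "rx": 0, "ry": 0, "rz": 0, "fingers": 1}
    - {"x": 0, "y": 1, "z": 130, "rx": 0, "ry": 0, "rz": 0, "fingers": 1}
    - {"x": 0, "y": 1, "z": 130, "rx": 0, "ry": 0, "rz": 0, "fingers": 1}
    - {"x": 0, "y": 1, "z": 130, "rx": 0, "ry": 0, "rz": 0, "fingers": 1}
    - {"x": 0, "y": 1, "z": 130, "rx": 0, "ry": 0, "rz": 0, "fingers": 1}

```text
time_s: 25.75
tool_pos: [0.4392, 0.2629, 0.0281]
tool_rot: [-180.0, 0.0, 90.0]
force: [-1.6, -0.3, 1.5]
grip_width: 0.0533
grasp_force: 25.0
```

Emit:
drive_tool:
  moves:
    - {"x": 0, "y": 0, "z": -15, "rx": 0, "ry": 0, "rz": 0, "fingers": 1}
    - {"x": 0, "y": 0, "z": -50, "rx": 0, "ry": 0, "rz": 0, "fingers": 1}
    - {"x": 0, "y": 0, "z": -90, "rx": 0, "ry": 0, "rz": 0, "fingers": 1}
    - {"x": 0, "y": 0, "z": -125, "rx": 0, "ry": 0, "rz": 0, "fingers": 1}
    - {"x": -20, "y": 3, "z": -130, "rx": 0, "ry": 0, "rz": 0, "fingers": 1}
    - {"x": -60, "y": 8, "z": -130, "rx": 0, "ry": 0, "rz": 0, "fingers": 1}
    - {"x": -105, "y": 14, "z": -130, "rx": 0, "ry": 0, "rz": 0, "fingers": 1}
    - {"x": -150, "y": 20, "z": -130, "rx": 0, "ry": 0, "rz": 0, "fingers": 1}
    - {"x": -195, "y": 24, "z": -130, "rx": 0, "ry": 0, "rz": 0, "fingers": 1}
    - {"x": -240, "y": 26, "z": -130, "rx": 0, "ry": 0, "rz": 0, "fingers": 1}
    - {"x": -285, "y": 26, "z": -130, "rx": 0, "ry": 0, "rz": 0, "fingers": 1}
    - {"x": -330, "y": 24, "z": -130, "rx": 0, "ry": 0, "rz": 0, "fingers": 1}
    - {"x": -375, "y": 20, "z": -130, "rx": 0, "ry": 0, "rz": 0, "fingers": 1}
    - {"x": -420, "y": 16, "z": -130, "rx": 0, "ry": 0, "rz": 0, "fingers": 1}
    - {"x": -465, "y": 11, "z": -130, "rx": 0, "ry": 0, "rz": 0, "fingers": 1}
    - {"x": -505, "y": 8, "z": -130, "rx": 0, "ry": 0, "rz": 0, "fingers": 1}
    - {"x": -535, "y": 6, "z": -130, "rx": 0, "ry": 0, "rz": 0, "fingers": 1}
    - {"x": -546, "y": 5, "z": -130, "rx": 0, "ry": 0, "rz": 0, "fingers": 1}
    - {"x": -546, "y": 5, "z": -130, "rx": 0, "ry": 0, "rz": 0, "fingers": 1}
    - {"x": -546, "y": 5, "z": -130, "rx": 0, "ry": 0, "rz": 0, "fingers": 1}

```text
time_s: 28.25
tool_pos: [0.445, -0.2811, 0.1582]
tool_rot: [180.0, -0.0, 90.1]
force: [0.3, 0.4, -2.7]
grip_width: 0.0533
grasp_force: 25.0
```

Emit:
drive_tool:
  moves:
    - {"x": 0, "y": 0, "z": 15, "rx": 0, "ry": 0, "rz": 0, "fingers": 1}
    - {"x": 0, "y": 0, "z": 45, "rx": 0, "ry": 0, "rz": 0, "fingers": 1}
    - {"x": 0, "y": 0, "z": 75, "rx": 0, "ry": 0, "rz": 0, "fingers": 1}
    - {"x": 0, "y": 0, "z": 100, "rx": 0, "ry": 0, "rz": 0, "fingers": 1}
    - {"x": 0, "y": 0, "z": 110, "rx": 0, "ry": 0, "rz": 0, "fingers": 1}
    - {"x": 0, "y": 0, "z": 117, "rx": 0, "ry": 0, "rz": 0, "fingers": 1}
    - {"x": 0, "y": 0, "z": 120, "rx": 0, "ry": 0, "rz": 0, "fingers": 1}
    - {"x": 0, "y": 0, "z": 120, "rx": 0, "ry": 0, "rz": 0, "fingers": 1}
    - {"x": 0, "y": 0, "z": 120, "rx": 0, "ry": 0, "rz": 0, "fingers": 1}

```text
time_s: 29.38
tool_pos: [0.4449, -0.2834, 0.0387]
tool_rot: [179.9, 0.1, 90.0]
force: [0.5, -1.1, -2.5]
grip_width: 0.0536
grasp_force: 25.0
```

Now I release it, and back away to the right so the cameras can see everything.

Emit:
drive_tool:
  moves:
    - {"x": 0, "y": 0, "z": 1, "rx": 0, "ry": 0, "rz": 0, "fingers": 1}
    - {"x": 0, "y": 0, "z": 2, "rx": 0, "ry": 0, "rz": 0, "fingers": 1}
    - {"x": 0, "y": 0, "z": 2, "rx": 0, "ry": 0, "rz": 0, "fingers": 1}
    - {"x": 0, "y": 0, "z": 2, "rx": 0, "ry": 0, "rz": 0, "fingers": -1}
    - {"x": 0, "y": 0, "z": 2, "rx": 0, "ry": 0, "rz": 0, "fingers": -1}
    - {"x": 0, "y": 0, "z": 2, "rx": 0, "ry": 0, "rz": 0, "fingers": -1}
    - {"x": 0, "y": 0, "z": 2, "rx": 0, "ry": 0, "rz": 0, "fingers": -1}
    - {"x": 0, "y": 0, "z": -15, "rx": 0, "ry": 0, "rz": 0, "fingers": -1}
    - {"x": 0, "y": 0, "z": -50, "rx": 0, "ry": 0, "rz": 0, "fingers": -1}
    - {"x": 0, "y": 0, "z": -90, "rx": 0, "ry": 0, "rz": 0, "fingers": -1}
    - {"x": -20, "y": 0, "z": -130, "rx": 0, "ry": 0, "rz": 0, "fingers": -1}
    - {"x": -60, "y": 0, "z": -170, "rx": 0, "ry": 0, "rz": 0, "fingers": -1}
    - {"x": -110, "y": 0, "z": -190, "rx": 0, "ry": 0, "rz": 0, "fingers": -1}
    - {"x": -160, "y": 0, "z": -190, "rx": 0, "ry": 0, "rz": 0, "fingers": -1}
    - {"x": -200, "y": 0, "z": -190, "rx": 0, "ry": 0, "rz": 0, "fingers": -1}
    - {"x": -220, "y": 0, "z": -190, "rx": 0, "ry": 0, "rz": 0, "fingers": -1}
    - {"x": -220, "y": 0, "z": -190, "rx": 0, "ry": 0, "rz": 0, "fingers": -1}
    - {"x": -220, "y": 0, "z": -190, "rx": 0, "ry": 0, "rz": 0, "fingers": -1}

```text
time_s: 31.62
tool_pos: [0.4451, -0.5017, 0.2288]
tool_rot: [180.0, -0.0, 90.1]
force: [0.9, -0.2, -0.9]
grip_width: 0.0869
grasp_force: 0.0
```

Run:
```python
from h import *
t=vision.read_camera("top");cv2.imwrite("pics/t9.png",cv2.resize(t["image"][90:290,80:480,::-1],None,fx=2,fy=2))
C=dict(red=(.432,.073),teal=(.4277,-.0814),yellow=(.4442,-.2835),purple=(.6275,.084))
R=np.array(t["R"])
for n,(x,y) in C.items():
  X=R@[x,y,.0685]+t["t"]; s=(int(t["fx"]*X[0]/X[2]+t["cx"]),int(t["fy"]*X[1]/X[2]+t["cy"]-2))
  uv,st=blob(t,s,20);print(n,uv,st[2:],(ray(t,uv,.0685)-(x,y)).round(4))
```

```text
red [273.17080745 211.85869565] [ 21  21 343] [0.0007 0.0007]
teal [340.87983425 212.05847145] [ 23  21 382] [ 0.0005 -0.0011]
yellow [427.5552067  202.39717425] [ 22  20 338] [ 0.0016 -0.0027]
purple [266.22624434 131.05279035] [ 25  20 325] [0.0034 0.0019]
```

View pics/t9.png

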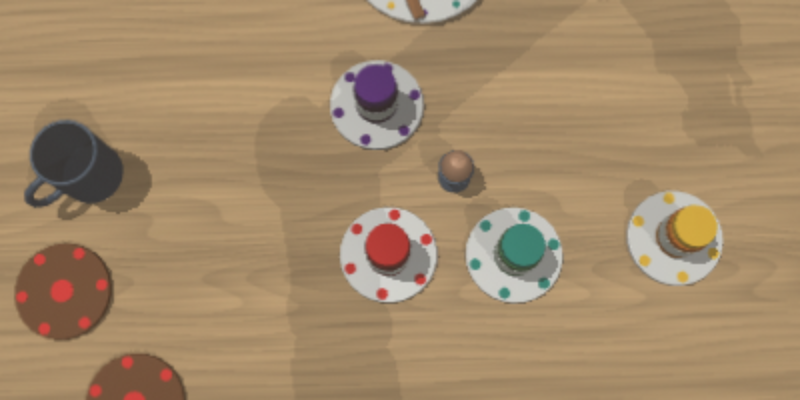

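All four jars stand upright on their matching coasters, within about 4 mm of centre by the lid measurements. The coasters, egg cup and mug look unmoved.

```bash
python3 -c "
from cell import workorder
print(workorder.sign_off())"
```

```text
the job is handed in; nothing more can be done
None
```

I stood all four jam jars upright on their matching coasters, within about 4 mm of centre by the final top camera view, and handed the job in at about 32 s; no verdict came back.

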